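Hook the dropped ring out from under the splash guard

ROBOT

A 6-joint arm with a two-finger parallel gripper is mounted at the origin on a cart in front of the work surface, level with it; the furniture and walls round the work are solid. World frame = base frame: x ahead of the robot, y to its left, z up, the work surface at z = 0. Lengths are in m, angles in rad, forces in N, time in s.
With the tool pointing down it reaches from about 0.425 to 0.95 m from the base axis. Payload 3.5 kg.
Tool frame: the origin (TCP) lies on the centre line of the jaws, within the pads' length; the fingertips stand 14 mm ahead of it and the grasp point (between the pads) lies 5 mm behind it (ctrl.finger_overhang is the distance from the TCP to the fingertips, in m); z points along the fingers, y is the line along which they close (so a half turn about z gives the same grasp; the last joint's range is limited). The gripper opens to 85 mm and grips with 20 to 120 N. Pads are 22 mm wide; open, the fingers measure 114 mm over their backs; the gripper's body (76 mm by 85 mm) begins 54 mm behind the grasp point. The pads swing forward as they close: fully open they stand 13 mm farther back than shut.
Start: joints at [1.014, 0.286, 1.577, -0, 1.279, -0.15], TCP at [0.267, 0.62, 0.245] pointing down, gripper open.
Joint ranges: [-2.77, 2.77], [-0.9, 2.22], [0.21, 2.48], [-1.53, 4.67], [0.24, 2.81], [-2.84, 2.84]. Speed limits (rad/s): [2.79, 2.79, 3.14, 3.14, 3.14, 3.14].

INTERFACE

Orientations are given as a unit quaternion [x, y, z, w].
In Python, from plant import ctrl gives the robot as it stands.
- The arm moves only by the tool send_rows, never from a script. Its argument "moves" is text: rows parted by semicolons, each of 7 numbers parted by spaces: the turn, a rotation vector about the tool's x, y, z in units of 360 degrees (1.0 is 360 degrees), then the shift along the tool's x, y, z in units of 20 cm (1.0 is 20 cm), then the gripper's target within -1 to 1 (fully open at 1, half-way at 0, shut at -1). A call has 1 to 12 rows; each row is the pose to reach, as a shift and turn from the pose commanded when the call began, along the tool's axes at that moment, turning the shorter way round; what a row does not reach only later rows make up. A row lasts 1/8 s, in which the tool goes at most 62.5 mm and 10.7 degrees, less where a joint would pass 70% of its speed; a pose out of reach is approached as far as the arm can. A call with a number of a shift or a turn outside -1 to 1 is refused whole. A call with a gripper value outside its range is refused whole. The fingers move at their own pace and stop on an object; "newtons" is the grip in N (left out, the last holds). Time passes only in rows, so rows that repeat a pose let the fingers close. It gives the time, the measured TCP pose, the force, the opening and the grip force at its end, in the units of the state.
- ctrl.get_state(): the state, without advancing time (a new reading comes with each control period).
- ctrl.read_camera(name): name is "scene" or "side" or "wrist"; returns a dict with "image" (384x512x3 uint8, red, green, blue), "fovy" (degrees; the focal length in pixels is half the picture's height over the tangent of half this angle, whatever the lens; pixels are square), "cx", "cy" (the principal point, pixels), "extrinsics" (4x4, takes a point from camera to world coordinates). Camera axes: x right, y up, looking along -z (the intrinsics and any distortion apply to the point x, -y, -z); pixel columns grow to the right and rows downward; lengths in m; the calibration is good to about 2 mm. A picture is of the moment at which its call begins. There is no depth.
- ctrl.sign_off(): hands the job in; it is judged then, once.
The state is a dict: "time": time; "qpos": joint angles; "dq": joint speeds; "joint_efforts": joint torques, N m; "eef_pos": TCP position; "tcp_rot": TCP orientation; "contact_force": force on the tool from outside, world axes, zero at the start; "wrist_torque": the same for the moment, N m; "opening": opening from 0.0 (shut) to 1.0 (fully open); "finger_force": force on a finger pad.
Only numpy, scipy, OpenCV 4.12 (cv2) and the standard library are available. Lean on these libraries where they do the work, as an engineer would, in place of code of your own. Each camera call takes 0.05 s, during which the arm holds its last target. There are 200 camera calls.

TASK

An orange weight ring has been dropped under the clear splash guard, where the gripper does not fit. Take the blue-handled hook, lower its tip into the hole of the ring, and draw the ring out through the open front until it lies flat on the bench, wholly clear of the guard; then stand the hook upright on its foot on the bench, out of the ring and clear of the guard, and let go. Do not touch the ring with the robot itself, and leave the white tape roll where it lies.

Things in the scene. Friction and masses are not known exactly. Their poses are not given: they have to be found in the camera images.
- hook: hook standing on the bench, 120 g. Origin: middle of the underside of its black foot (110 x 46 x 8 mm along x, y, z). Blue grip on the foot: 80 mm along x, 16 mm thick in y, top 59 mm up; grasp it across y, 30 to 50 mm up. A 10 mm steel rod runs from the grip along +x, axis 46 mm up, and ends in a tip bent straight down at x = 200 mm. It balances within 10 mm of x = 0. z is up
- hook_tip (a point): lowest point of the hook's down-bent tip, 3 mm above the bench while the hook stands on its foot; in the hook's frame at (200, 0, 3) mm
- ring: orange weight ring lying flat, outer diameter 64 mm, hole 40 mm right through, 18 mm high, about 120 g, loose. Origin: centre of its underside. z is up
- guard: clear plastic splash guard, yellow front edge, fixed. Origin: middle of its underside; 200 mm along x (-100 to +100), 200 mm along y, with 3 mm high foot strips out to y = +-112. Open only at the front, its -x side, which faces to the robot's left and a little away from it: opening 176 mm wide (y), 120 mm high. Roof 120 to 126 mm high, its front edge to 130 mm. z is up
- tape: roll of white tape lying flat under the guard beside the ring, 60 mm across, 12 mm high, loose; it stays there. Origin: centre of its underside

How it is judged:
On the way:
1. the hook's tip is down in the hole of the ring while the ring is still under the guard (horizontal distance between hook_tip and ring below 0.021 m and height (world z) of hook_tip below 0.015 m and x of ring in the frame of guard above -0.08 m), for 0.1 s.
At the end, for the whole second after the job is handed in: ring flat and still on the bench, its centre over 131 mm in front of the guard's centre; hook upright (within 0.15 rad) and still on its foot on the bench, its tip over 32 mm from the ring's centre and in front of the guard; tape within 30 mm of where it was (x of ring in the frame of guard below -0.131 m and height (world z) of ring between -0.01 and 0.01 m and angle between each of ring, hook's own z axis and vertical below 0.15 rad and linear speed of each of ring, hook below 0.02 m/s and height (world z) of hook between -0.01 and 0.01 m and horizontal distance between hook_tip and ring above 0.032 m and x of hook_tip in the frame of guard below -0.1 m and distance of tape from where it was at the start of the episode below 0.03 m); the robot touches nothing.
It fails at once if the robot itself touches the ring (contact force between the arm and ring above 0.5 N).
It fails at once if the robot's fingers touch the ring (contact force between the fingers and ring above 0.5 N).
It fails at once if the tape roll is moved by more than 30 mm (distance of tape from where it was at the start of the episode above 0.03 m).
It also fails if it takes over 48 s, if anything falls off the work surface, if the arm or the gripper's body presses on something with over 40 N, if the wrist force passes 120 N, or if a joint passes its speed limit or range.

## Working session

There is one attempt and no reset: what is moved stays moved. The work goes in short steps, Python scripts to look and compute and a tool call to move; the robot and the scene stay as the last step left them, time stands still between calls to the robot, and variables do not carry over. Pictures are saved under pics/ and viewed, at most 10 in all, crops included, and the job is handed in when it is done.

Besides the shell and the picture viewer there is one more tool, called after "Request:" by a JSON object that holds its "op" and its "data". send_rows: Moves the arm, as the interface text tells. Its arguments: {"type":"object","properties":{"moves":{"type":"string"},"newtons":{"type":"number"}},"required":["moves"]}

```bash
ls; mkdir -p pics; python3 - <<'E'
from plant import ctrl
import cv2,numpy as np,pickle
d={}
for n in ("scene","side","wrist"):
    c=ctrl.read_camera(n); d[n]=c; cv2.imwrite(f"pics/{n}0.png",c["image"][:,:,::-1])
    print(n,c["fovy"],c["cx"],c["cy"],[k for k in c]); print(np.round(c["extrinsics"],3).tolist())
pickle.dump(d,open("d0.pkl","wb"))
a=np.hstack([d["scene"]["image"],d["side"]["image"]])
s=ctrl.get_state();print({k:np.round(v,3).tolist() for k,v in s.items()})
E
```

```text
pics
scene 42.54973746005989 251.20415742860123 193.61860802092835 ['image', 'fovy', 'cx', 'cy', 'extrinsics']
[[-0.945, -0.193, 0.263, 0.772], [0.326, -0.505, 0.799, 0.737], [-0.022, 0.841, 0.541, 0.531], [0.0, 0.0, 0.0, 1.0]]
side 45.90625205028579 259.0172182798432 197.52649734272518 ['image', 'fovy', 'cx', 'cy', 'extrinsics']
[[0.961, -0.23, 0.155, 0.676], [0.277, 0.808, -0.52, -0.551], [-0.005, 0.542, 0.84, 0.904], [0.0, 0.0, 0.0, 1.0]]
wrist 71.43534903423765 257.61770896143037 194.0637637690696 ['image', 'fovy', 'cx', 'cy', 'extrinsics']
[[0.395, -0.885, -0.246, 0.205], [0.919, 0.38, 0.108, 0.646], [-0.002, -0.268, 0.963, 0.373], [0.0, 0.0, 0.0, 1.0]]
{'time': 0.15, 'qpos': [1.014, 0.287, 1.578, 0.0, 1.279, -0.15], 'dq': [-0.001, -0.002, -0.006, -0.0, 0.001, 0.001], 'joint_efforts': [0.001, -40.661, -29.314, -0.0, 0.004, -0.0], 'eef_pos': [0.267, 0.62, 0.244], 'tcp_rot': [0.202, 0.979, -0.001, -0.0], 'contact_force': [1.016, 0.189, 0.212], 'wrist_torque': [-0.01, 0.047, -0.006], 'finger_force': 0.0, 'opening': 1.001}
```

View pics/scene0.png

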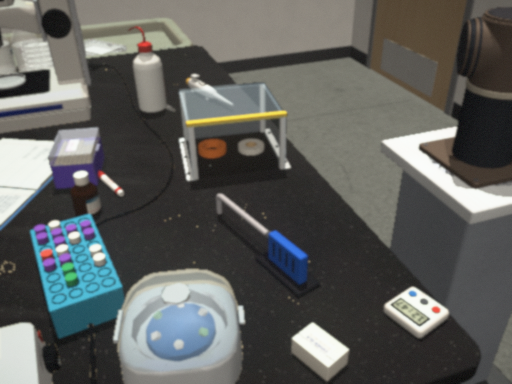

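View pics/side0.png

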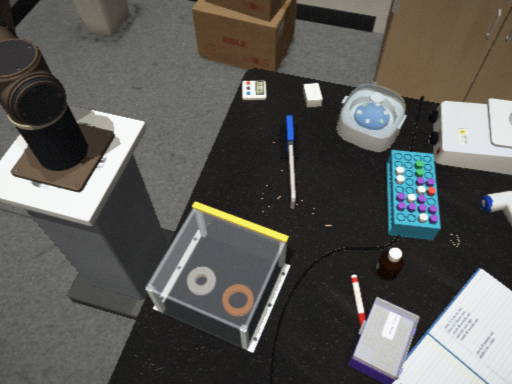

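Scene view: hook with its blue grip at about (287,257) and rod end at (218,197); guard's yellow edge runs (187,122)–(286,113), ring (212,148), tape (251,147). Side view: grip (290,130), rod end (293,205), yellow edge (195,206)–(287,239), tape (201,281), ring (238,299).

```bash
cat > h.py <<'E'
import numpy as np,cv2
def ray(c,u,v):
    f=c["image"].shape[0]/2/np.tan(np.radians(c["fovy"])/2); E=c["extrinsics"]
    return E[:3,3],E[:3,:3]@np.array([(u-c["cx"])/f,-(v-c["cy"])/f,-1])
def plane(c,u,v,z):
    o,d=ray(c,u,v); return o+d*(z-o[2])/d[2]
def proj(c,p):
    f=c["image"].shape[0]/2/np.tan(np.radians(c["fovy"])/2); E=c["extrinsics"]
    q=E[:3,:3].T@(np.asarray(p)-E[:3,3]); return np.array([c["cx"]+f*q[0]/-q[2],c["cy"]-f*q[1]/-q[2]])
def blob(c,lo,hi,box=None):
    h=cv2.cvtColor(c["image"],cv2.COLOR_RGB2HSV); m=cv2.inRange(h,lo,hi)
    if box: 
        k=np.zeros_like(m);x0,y0,x1,y1=box;k[y0:y1,x0:x1]=1;m=m*k
    return np.argwhere(m)[:,::-1].astype(np.float32)
E
python3 - <<'E'
from h import *
import pickle
d=pickle.load(open("d0.pkl","rb"))
S={"scene":dict(y=(170,100,300,135),o=(190,130,235,165),b=(260,220,315,290),t=(236,135,268,158)),"side":dict(y=(185,198,295,245),o=(215,275,265,320),b=(280,110,300,160),t=(183,262,220,300))}
R={"y":((22,120,120),(34,255,255)),"o":((5,110,80),(18,255,255)),"b":((100,120,60),(125,255,255)),"t":((0,0,120),(180,60,255))}
for n in S:
    c=d[n]
    for k in S[n]:
        p=blob(c,*R[k],S[n][k]); q=cv2.minAreaRect(p); e=cv2.fitEllipse(cv2.convexHull(p)) if k in"ot" else None
        print(n,k,len(p),np.round(cv2.boxPoints(q),1).tolist(), e and np.round(e[0],1))
        if e: print("   pos z=top/0.009",np.round(plane(c,*e[0],0.018 if k=="o" else .012),3),np.round(plane(c,*e[0],0.009),3))
        if k=="y":
            m=np.round(cv2.boxPoints(q),1); print([np.round(plane(c,*x,.128),3).tolist() for x in m])
        if k=="b": print([np.round(plane(c,*x,.059),3).tolist() for x in cv2.boxPoints(q)])
c=d["side"]
print("rod end",plane(c,293,205,.046),"scene tip", plane(d["scene"],221,213,.003))
a=cv2.resize(d["side"]["image"][100:220,260:330],None,fx=5,fy=5,interpolation=2)
b=cv2.resize(d["scene"]["image"][180:300,200:330],None,fx=3.4,fy=5*1,interpolation=2)
b=cv2.resize(d["scene"]["image"][180:300,205:325],None,fx=3.7,fy=5,interpolation=2)
cv2.imwrite("pics/m1.png",np.hstack([a,b])[:,:,::-1])
E
```

```text
scene y 602 [[185.60000610351562, 120.30000305175781], [285.79998779296875, 109.80000305175781], [286.3999938964844, 116.0], [186.3000030517578, 126.5999984741211]] None
[[0.61, -0.159, 0.128], [0.406, -0.133, 0.128], [0.417, -0.104, 0.128], [0.615, -0.13, 0.128]]
scene o 474 [[198.0, 139.0], [225.0, 139.0], [225.0, 158.0], [198.0, 158.0]] [211.9 148. ]
   pos z=top/0.009 [ 0.543 -0.233  0.018] [ 0.539 -0.25   0.009]
scene b 1331 [[256.20001220703125, 247.89999389648438], [274.8999938964844, 226.1999969482422], [319.3999938964844, 264.3999938964844], [300.79998779296875, 286.1000061035156]] None
[[0.585, 0.186, 0.059], [0.538, 0.144, 0.059], [0.512, 0.253, 0.059], [0.555, 0.285, 0.059]]
scene t 241 [[238.1999969482422, 142.1999969482422], [266.8999938964844, 134.8000030517578], [270.79998779296875, 149.60000610351562], [242.10000610351562, 157.10000610351562]] [253.9 143.4]
   pos z=top/0.009 [ 0.444 -0.231  0.012] [ 0.442 -0.236  0.009]
side y 737 [[190.89999389648438, 207.0], [193.39999389648438, 200.10000610351562], [288.5, 235.60000610351562], [286.0, 242.5]] None
[[0.408, -0.13, 0.128], [0.407, -0.113, 0.128], [0.612, -0.139, 0.128], [0.611, -0.155, 0.128]]
side o 355 [[217.0, 299.0], [237.5, 278.5], [258.0, 299.0], [237.5, 319.5]] [237.6 299.3]
   pos z=top/0.009 [ 0.539 -0.251  0.018] [ 0.538 -0.248  0.009]
side b 208 [[286.0, 115.0], [294.0, 115.0], [294.0, 151.0], [286.0, 151.0]] None
[[0.517, 0.228, 0.059], [0.536, 0.233, 0.059], [0.564, 0.121, 0.059], [0.545, 0.116, 0.059]]
side t 616 [[183.0, 262.0], [215.0, 262.0], [215.0, 294.0], [183.0, 294.0]] [198.1 277. ]
   pos z=top/0.009 [ 0.444 -0.225  0.012] [ 0.443 -0.224  0.009]
rod end [ 0.59623996 -0.01835292  0.046     ] scene tip [ 5.89941251e-01 -1.15580803e-04  3.00000000e-03]
```

View pics/m1.png

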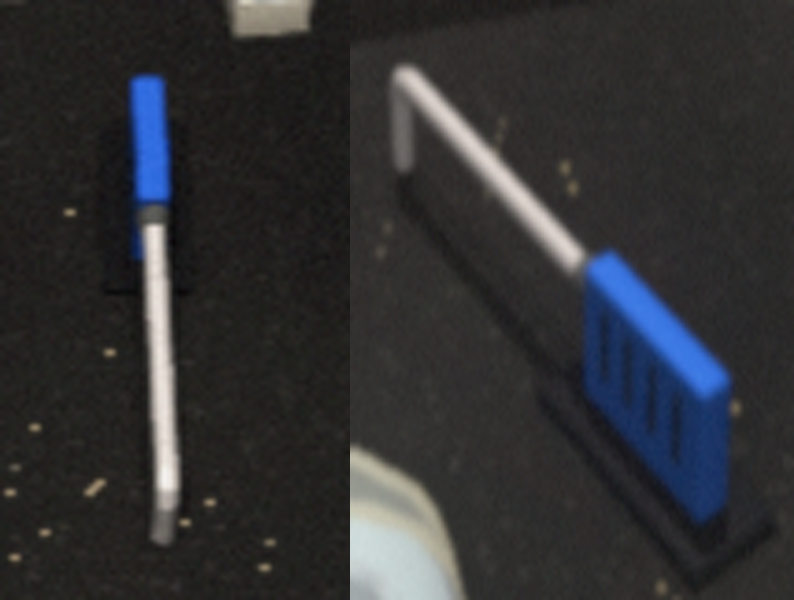

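Crops: side view shows grip top (286–294, 115–141), rod to (293.5,198) and tip bottom near (292.4,208.6); scene view shows tip bottom (219,214), bend top (219.3,193.6), and grip top corners (269,231.6), (276,229.6), (307,256), (299.6,259).

```bash
cat > goal.py <<'E'
import numpy as np
from scipy.spatial.transform import Rotation as R
from plant import ctrl
def row(p,yaw,ref=None):
    """units for tool-down pose: tool z down, tool y across hook y; p world TCP, yaw hook heading"""
    s=ctrl.get_state(); R0=R.from_quat(s["tcp_rot"]); p0=np.array(s["eef_pos"])
    best=None
    for sg in (1,-1):
        x=sg*np.array([np.cos(yaw),np.sin(yaw),0]); z=np.array([0,0,-1.]); y=np.cross(z,x)
        r=(R0.inv()*R.from_matrix(np.c_[x,y,z])).as_rotvec()
        if best is None or np.linalg.norm(r)<np.linalg.norm(best): best=r
    return np.round(np.r_[best/2/np.pi,R0.inv().apply(np.array(p)-p0)/.2],4)
E
python3 - <<'E'
from h import *; from goal import *
import pickle; from scipy.optimize import least_squares
d=pickle.load(open("d0.pkl","rb")); A,B=d["side"],d["scene"]
O=[(B,(219.05,214.3),(200,0,3)),(B,(219.3,193.6),(202,0,51)),(B,(269.3,231.6),(40,8,59)),(B,(275.8,229.6),(40,-8,59)),(B,(307.2,256),(-40,-8,59)),(B,(299.6,259),(-40,8,59)),
(A,(292.4,208.6),(202,0,3)),(A,(290.6,145),(43,0,49)),(A,(286.2,115.6),(-40,-8,59)),(A,(292.4,115.2),(-40,8,59)),(A,(293.6,141),(40,8,59))]
def f(q,k=(A,B)):
    c,s=np.cos(q[2]),np.sin(q[2]); r=[]
    for cam,uv,m in O:
        if not any(cam is x for x in k): continue
        m=np.array(m)/1e3; r+=list(proj(cam,[q[0]+c*m[0]-s*m[1],q[1]+s*m[0]+c*m[1],m[2]])-uv)
    return np.array(r)
for k in((A,B),(A,),(B,)):
    s=least_squares(f,[.54,.18,-1.3],args=(k,)); q=s.x; print(np.round(q,4),"tip",q[0]+.2*np.cos(q[2]),q[1]+.2*np.sin(q[2])); print(np.round(s.fun,1).tolist())
q=least_squares(f,[.54,.18,-1.3],loss="soft_l1").x; print(q)
print(row([q[0],q[1],.037],q[2]), row([q[0],q[1],.12],q[2]))
# ring refined: outer contour with height model
for c,b in((A,(215,275,265,320)),(B,(190,130,235,165))):
    p=blob(c,(5,110,80),(18,255,255),b); hull=cv2.boundingRect(p)
    def g(x):
        t=np.linspace(0,6.28,60); pts=np.array([proj(c,[x[0]+.032*np.cos(a),x[1]+.032*np.sin(a),z]) for a in t for z in(0,.018)])
        return np.r_[pts.min(0)-np.array(hull[:2])+.5,pts.max(0)-np.array(hull[:2])-hull[2:]+.5]
    s=least_squares(g,[.54,-.25]); print("ring",s.x,s.fun)
E
```

```text
[ 0.5368  0.192  -1.2906] tip 0.5920852664950305 -0.0002158582807596232
[0.8, -1.1, -1.5, -2.5, -1.9, 0.9, -0.3, -0.7, 1.2, -1.1, 0.5, 0.1, -0.3, 0.1, 0.0, -2.0, 0.2, -0.7, 0.4, -0.3, 0.5, -1.6]
[ 0.5368  0.1892 -1.2845] tip 0.5932727256281928 -0.0026941422683281757
[-0.1, 1.1, -0.2, -1.1, -0.1, 0.1, 0.0, 0.5, 0.3, -0.7]
[ 0.5372  0.1935 -1.2934] tip 0.5920022503294952 0.0011527729391888342
[1.1, -0.7, -1.2, -2.1, -1.8, 1.5, -0.1, -0.2, 1.3, -0.3, 0.6, 0.9]
[ 0.53683245  0.19176152 -1.29028302]
[-3.0000e-04  1.0000e-04  1.4060e-01 -2.0865e+00 -1.4280e+00  1.0382e+00] [-3.0000e-04  1.0000e-04  1.4060e-01 -2.0864e+00 -1.4288e+00  6.2320e-01]
ring [ 0.53784811 -0.24798253] [-0.77437691 -1.60538812  0.78775476  1.47883703]
ring [ 0.54050008 -0.24875353] [-0.21993115  0.02517316  0.22210253 -0.0444621 ]
```

Request:
{"op": "send_rows", "data": {"moves": "0 0 0.14 -1 -0.7 0.3 1;0 0 0.14 -1 -0.7 0.3 1;0 0 0.14 -1 -0.7 0.3 1;0 0 0.14 -1 -0.7 0.3 1;0 0 0.14 -1 -0.7 0.3 1;0 0 0.14 -1 -0.7 0.3 1;0 0 0.14 -1 -0.7 0.3 1"}}

```text
time: 1.02
eef_pos: [0.3951, 0.4127, 0.1855]
tcp_rot: [0.599, 0.801, 0.0, 0.0]
contact_force: [0.1, 0.4, -0.5]
opening: 0.997
finger_force: 0.0
```

```bash
python3 - <<'E'
from goal import *
print(row([.537,.1915,.037],-1.290))
E
```

```text
[ 0.0000e+00 -0.0000e+00  1.0000e-03 -1.2617e+00  3.6720e-01  7.4230e-01]
```

Request:
{"op": "send_rows", "data": {"moves": "0 0 0.001 -1 0.367 0.3 1;0 0 0.001 -1 0.367 0.3 1;0 0 0.001 -1 0.367 0.3 1;0 0 0.001 -1 0.367 0.3 1;0 0 0.001 -1 0.367 0.3 1"}}

```text
time: 1.65
eef_pos: [0.5225, 0.2399, 0.1246]
tcp_rot: [0.603, 0.798, -0.0, -0.0]
contact_force: [-0.4, 0.4, 0.2]
opening: 0.995
finger_force: 0.0
```

Request:
{"op": "send_rows", "data": {"moves": "0 0 0 -0.262 0 0 1;0 0 0 -0.262 0 0 1;0 0 0 -0.262 0 0 1"}}

```text
time: 2.02
eef_pos: [0.5359, 0.1919, 0.1258]
tcp_rot: [0.602, 0.799, 0.0, -0.0]
contact_force: [0.5, 0.4, 0.1]
opening: 1.0
finger_force: 0.0
```

```bash
python3 - <<'E'
from goal import *; import cv2
print(row([.537,.1915,.037],-1.290))
c=ctrl.read_camera("wrist"); cv2.imwrite("pics/w1.png",c["image"][:,:,::-1])
E
```

```text
[ 1.00e-04 -1.00e-04 -2.00e-04 -3.90e-03  4.50e-03  4.44e-01]
```

View pics/w1.png

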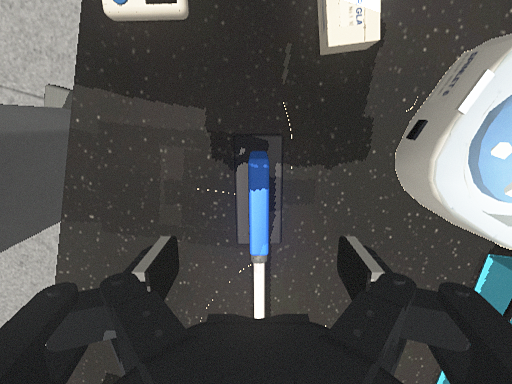

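Wrist view: the grip (col ~259) lies centred and aligned between the fingers (160 and 360). Descend and grip.

Request:
{"op": "send_rows", "data": {"moves": "0 0 0 -0.004 0.0045 0.22 1;0 0 0 -0.004 0.0045 0.35 1;0 0 0 -0.004 0.0045 0.444 1;0 0 0 -0.004 0.0045 0.444 1;0 0 0 -0.004 0.0045 0.444 -1;0 0 0 -0.004 0.0045 0.444 -1;0 0 0 -0.004 0.0045 0.444 -1;0 0 0 -0.004 0.0045 0.444 -1;0 0 0 -0.004 0.0045 0.444 -1;0 0 0 -0.004 0.0045 0.444 -1;0 0 0 -0.004 0.0045 0.444 -1;0 0 0 -0.004 0.0045 0.444 -1", "newtons": 60}}

```text
time: 3.58
eef_pos: [0.5379, 0.1899, 0.0372]
tcp_rot: [0.602, 0.798, 0.0, 0.0]
contact_force: [-1.0, -1.4, 5.1]
opening: 0.182
finger_force: 59.5
```

Request:
{"op": "send_rows", "data": {"moves": "0 0 0 0 0 -0.1 -1;0 0 0 0 0 -0.2 -1;0 0 0 0 0 -0.2 -1"}}

```text
time: 3.95
eef_pos: [0.5391, 0.1903, 0.0793]
tcp_rot: [0.602, 0.798, 0.002, 0.002]
contact_force: [-0.2, 0.2, -1.5]
opening: 0.182
finger_force: 58.7
```

```bash
python3 - <<'E'
from goal import *
print(row([.589,.119,.077],-1.706))
E
```

```text
[ 9.000e-04 -1.000e-04  6.580e-02 -4.111e-01  1.419e-01  1.270e-02]
```

Request:
{"op": "send_rows", "data": {"moves": "0 0 0.02 -0.1 0.04 0 -1;0 0 0.04 -0.2 0.08 0 -1;0 0 0.066 -0.3 0.12 0 -1;0 0 0.066 -0.411 0.142 0 -1;0 0 0.066 -0.411 0.142 0 -1;0 0 0.066 -0.411 0.142 0 -1"}}

```text
time: 4.7
eef_pos: [0.5867, 0.1188, 0.0762]
tcp_rot: [0.753, 0.658, -0.0, -0.0]
contact_force: [-0.4, 0.2, -0.7]
opening: 0.18
finger_force: 58.7
```

```bash
python3 - <<'E'
from goal import *; from h import *; import pickle
s=ctrl.get_state(); print(s["eef_pos"],s["tcp_rot"])
d={n:ctrl.read_camera(n) for n in("scene","side")}; pickle.dump(d,open("d1.pkl","wb"))
a=cv2.resize(d["side"]["image"][150:330,150:330],None,fx=2.2,fy=3.3,interpolation=2)
b=cv2.resize(d["scene"]["image"][80:260,150:330],None,fx=2.2,fy=3.3,interpolation=2)
p=s["eef_pos"];y=-1.706
t=[p[0]+.2*np.cos(y),p[1]+.2*np.sin(y),p[2]-.0372+.003]
print("expected tip",t,[proj(d[n],t) for n in d],"bend top",[proj(d[n],np.array(t)+[0,0,.048]) for n in d])
cv2.imwrite("pics/m2.png",np.hstack([a,b])[:,:,::-1])
E
```

```text
[0.58670872 0.11875964 0.07620132] [ 7.53411431e-01  6.57549187e-01 -2.88694605e-04 -4.46573421e-04]
expected tip [np.float64(0.5597502981898757), np.float64(-0.07941514397034587), np.float64(0.04200132301319294)] [array([223.50490208, 172.11056733]), array([269.91329098, 224.97116045])] bend top [array([222.20553604, 150.50170784]), array([270.25238133, 213.67302077])]
```

View pics/m2.png

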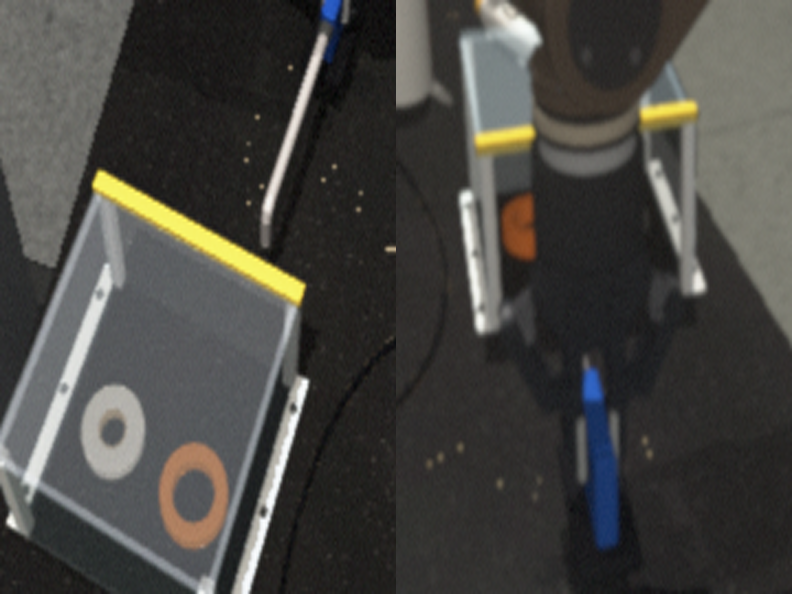

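Side view: tip at about (271.4,224.2) outside the guard, within 3 mm of expected; ring hole (238,300) and tape (201,281) unmoved. Scene view is blocked by the arm.

```bash
python3 - <<'E'
from goal import *
p=np.array(ctrl.get_state()["eef_pos"]); print(row(p+[-.023,-.171,0],-1.706))
E
```

```text
[-1.000e-04 -0.000e+00 -0.000e+00 -8.627e-01  1.300e-03 -0.000e+00]
```

Request:
{"op": "send_rows", "data": {"moves": "0 0 0 -0.12 0 0 -1;0 0 0 -0.24 0 0 -1;0 0 0 -0.36 0 0 -1;0 0 0 -0.48 0 0 -1;0 0 0 -0.6 0 0 -1;0 0 0 -0.7 0 0 -1;0 0 0 -0.8 0 0 -1;0 0 0 -0.863 0 0 -1;0 0 0 -0.863 0 0 -1;0 0 0 -0.863 0 0 -1"}}

```text
time: 6.05
eef_pos: [0.5637, -0.052, 0.0765]
tcp_rot: [0.754, 0.657, 0.0, -0.0]
contact_force: [0.2, -0.3, -1.2]
opening: 0.18
finger_force: 58.7
```

```bash
python3 - <<'E'
from goal import *; from h import *
c=ctrl.read_camera("side"); s=ctrl.get_state(); p=s["eef_pos"]; y=-1.706
t=[p[0]+.2*np.cos(y)+.003,p[1]+.2*np.sin(y),p[2]-.0342]
print(p,s["contact_force"],"tip px",proj(c,t),"ring top centre px",proj(c,[.539,-.249,.018]), "after lowering",proj(c,[t[0],t[1],.004]))
cv2.imwrite("pics/s3.png",cv2.resize(c["image"][190:340,140:340],None,fx=4,fy=4,interpolation=2)[:,:,::-1])
E
```

```text
[ 0.56374576 -0.05182857  0.07648962] [-0.47725562  0.06443635 -0.99321832] tip px [237.50454046 294.52937539] ring top centre px [237.82540511 298.30400539] after lowering [238.34705797 301.27360609]
```

View pics/s3.png

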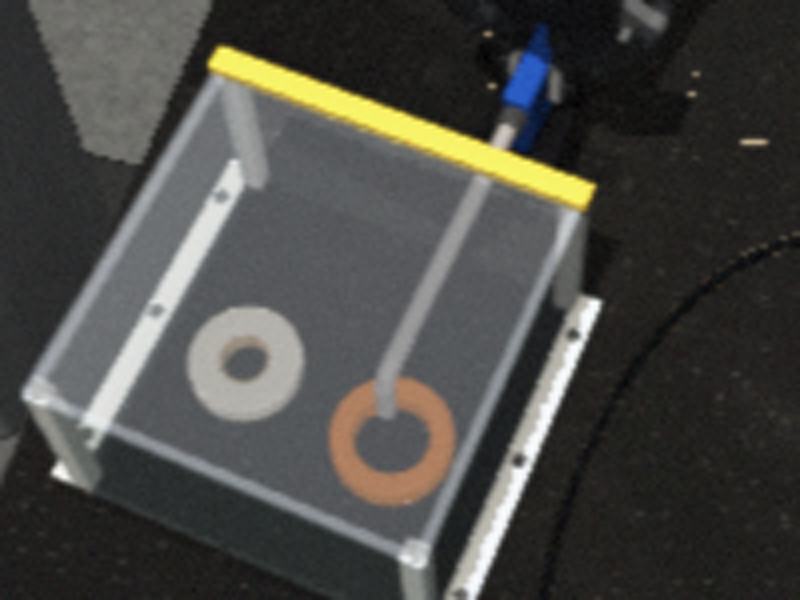

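Side view: tip at (236.5,293.8), over the hole centred at (238,300) — lowering 38 mm projects it to about (237.4,300.5). Lower.

Request:
{"op": "send_rows", "data": {"moves": "0 0 0 0 0 0.08 -1;0 0 0 0 0 0.14 -1;0 0 0 0 0 0.188 -1;0 0 0 0 0 0.188 -1;0 0 0 0 0 0.188 -1"}}

```text
time: 6.72
eef_pos: [0.5637, -0.0523, 0.0386]
tcp_rot: [0.754, 0.657, -0.0, -0.0]
contact_force: [-0.5, 0.0, -1.4]
opening: 0.179
finger_force: 58.9
```

Request:
{"op": "send_rows", "data": {"moves": "0 0 0 0.03 0 0 -1;0 0 0 0.08 0 0 -1;0 0 0 0.14 0 0 -1;0 0 0 0.21 0 0 -1;0 0 0 0.28 0 0 -1;0 0 0 0.35 0 0 -1;0 0 0 0.42 0 0 -1;0 0 0 0.49 0 0 -1;0 0 0 0.56 0 0 -1;0 0 0 0.62 0 0 -1;0 0 0 0.65 0 0 -1;0 0 0 0.65 0 0 -1"}}

```text
time: 8.22
eef_pos: [0.5815, 0.077, 0.0389]
tcp_rot: [0.754, 0.657, 0.0, -0.0]
contact_force: [0.9, 0.5, -0.4]
opening: 0.182
finger_force: 58.9
```

Request:
{"op": "send_rows", "data": {"moves": "0 0 0 0.04 0 0 -1;0 0 0 0.1 0 0 -1;0 0 0 0.17 0 0 -1;0 0 0 0.24 0 0 -1;0 0 0 0.29 0 0 -1;0 0 0 0.32 0 0 -1;0 0 0 0.32 0 0 -1;0 0 0 0.32 0 0 -1"}}

```text
time: 9.22
eef_pos: [0.5901, 0.1398, 0.0389]
tcp_rot: [0.754, 0.657, 0.0, -0.0]
contact_force: [0.5, -0.2, -0.8]
opening: 0.175
finger_force: 58.9
```

```bash
python3 - <<'E'
from goal import *; from h import *
c=ctrl.read_camera("side"); s=ctrl.get_state(); print(s["eef_pos"],s["contact_force"])
p=blob(c,(5,110,80),(18,255,255),(200,130,330,330)); r=plane(c,*cv2.fitEllipse(cv2.convexHull(p))[0],.012); print(len(p),cv2.boundingRect(p),"ring",r,"x_g",(r[:2]-[.4975,-.232])@[-.135,-.991])
cv2.imwrite("pics/s4.png",cv2.resize(c["image"][130:330,140:340],None,fx=3,fy=3,interpolation=2)[:,:,::-1])
E
```

```text
[0.59014398 0.13966348 0.03893206] [-0.49622697 -0.12823224 -1.70406316]
296 (257, 214, 30, 28) ring [ 0.56140366 -0.06733437  0.012     ] x_g -0.17181063057074017
```

View pics/s4.png

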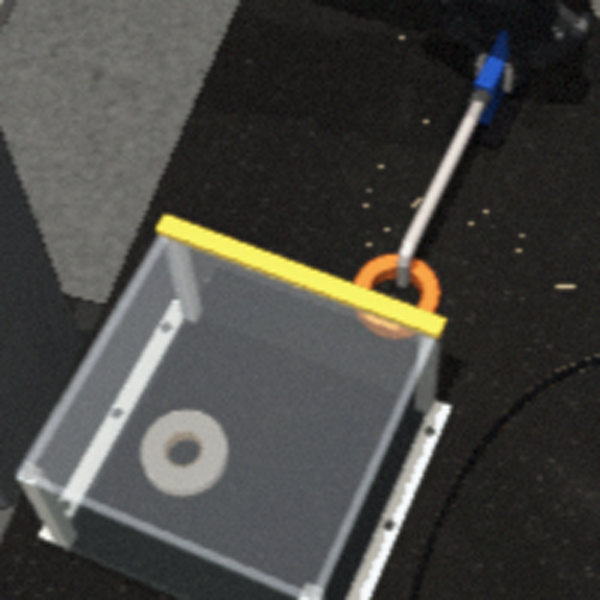

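Side view: the ring, centred at about (272,229), lies in front of the opening with the tip in its hole; tape still at (201,280). Centre the tip, lift, and carry the hook away.

Request:
{"op": "send_rows", "data": {"moves": "0 0 0 -0.02 0 0 -1;0 0 0 -0.05 0 0 -1;0 0 0 -0.05 0 0 -1;0 0 0 -0.05 0 -0.08 -1;0 0 0 -0.05 0 -0.16 -1;0 0 0 -0.05 0 -0.24 -1;0 0 0 -0.05 0 -0.24 -1;0 0 0 -0.05 0 -0.24 -1"}}

```text
time: 10.28
eef_pos: [0.5886, 0.13, 0.087]
tcp_rot: [0.754, 0.657, -0.0, -0.0]
contact_force: [-0.2, 0.1, -2.5]
opening: 0.176
finger_force: 58.9
```

```bash
python3 - <<'E'
from goal import *
print(row([.55,.20,.0375],-1.706))
E
```

```text
[-0.000e+00  0.000e+00 -2.000e-04  3.204e-01 -2.387e-01  2.473e-01]
```

```bash
python3 - <<'E'
from goal import *; from h import *
c=ctrl.read_camera("side"); s=ctrl.get_state(); print(s["contact_force"])
p=blob(c,(5,110,80),(18,255,255),(200,130,330,330)); print(len(p),cv2.boundingRect(p))
cv2.imwrite("pics/s5.png",cv2.resize(c["image"][130:330,140:340],None,fx=3,fy=3,interpolation=2)[:,:,::-1])
E
```

```text
[-0.12875481  0.10925502 -1.37018358]
319 (257, 214, 30, 28)
```

View pics/s5.png

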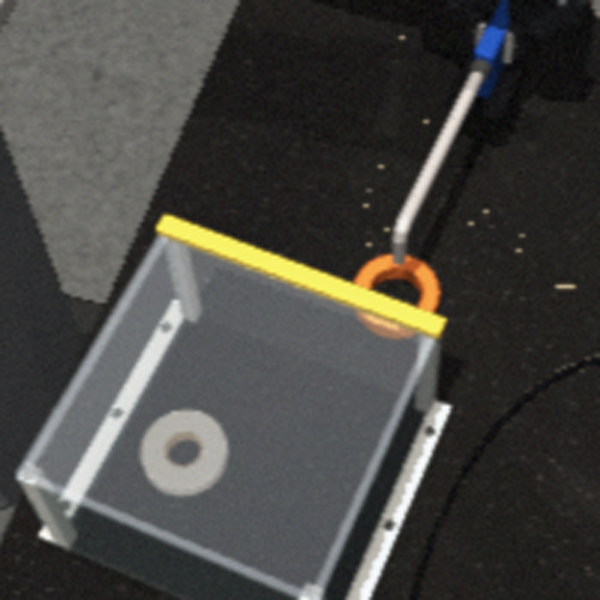

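The ring stayed flat at (272,229) and the tip is above it at (273,217), free. Carry the hook back and lower it.

Request:
{"op": "send_rows", "data": {"moves": "0 0 0 0.08 -0.06 0 -1;0 0 0 0.2 -0.15 0 -1;0 0 0 0.3 -0.22 0 -1;0 0 0 0.32 -0.24 0 -1;0 0 0 0.32 -0.24 0.1 -1;0 0 0 0.32 -0.24 0.18 -1;0 0 0 0.32 -0.24 0.22 -1;0 0 0 0.32 -0.24 0.24 -1;0 0 0 0.32 -0.24 0.248 -1;0 0 0 0.32 -0.24 0.248 -1;0 0 0 0.32 -0.24 0.248 -1"}}

```text
time: 11.7
eef_pos: [0.5504, 0.2, 0.0379]
tcp_rot: [0.754, 0.657, 0.0, 0.0]
contact_force: [0.4, 0.2, -0.8]
opening: 0.18
finger_force: 58.9
```

Request:
{"op": "send_rows", "data": {"moves": "0 0 0 0 0 0.006 -1;0 0 0 0 0 0.006 -1;0 0 0 0 0 0.006 -1"}}

```text
time: 12.08
eef_pos: [0.5505, 0.2, 0.0371]
tcp_rot: [0.754, 0.657, 0.0, 0.0]
contact_force: [-2.0, -1.0, 5.9]
opening: 0.176
finger_force: 59.9
```

Firm contact with the bench; release and retreat upward.

Request:
{"op": "send_rows", "data": {"moves": "0 0 0 0 0 0 -0.3;0 0 0 0 0 0 0.2;0 0 0 0 0 0 0.6;0 0 0 0 0 0 0.6;0 0 0 0 0 0 0.6;0 0 0 0 0 0 0.6;0 0 0 0 0 -0.1 0.6;0 0 0 0 0 -0.3 0.6;0 0 0 0 0 -0.6 0.6;0 0 0 0 0 -0.8 0.6;0 0 0 0 0 -0.8 0.6;0 0 0 0 0 -0.8 0.6"}}

```text
time: 13.58
eef_pos: [0.5496, 0.1999, 0.1964]
tcp_rot: [0.754, 0.657, 0.0, 0.0]
contact_force: [0.1, -0.4, -0.1]
opening: 0.801
finger_force: 0.0
```

```bash
python3 - <<'E'
from goal import *; from h import *
c=ctrl.read_camera("side"); s=ctrl.get_state(); print(s["eef_pos"],s["opening"])
cv2.imwrite("pics/s6.png",cv2.resize(c["image"][90:330,140:360],None,fx=2.5,fy=2.5,interpolation=2)[:,:,::-1])
E
```

```text
[0.54901439 0.19976157 0.19512338] 0.7979625525701461
```

View pics/s6.png

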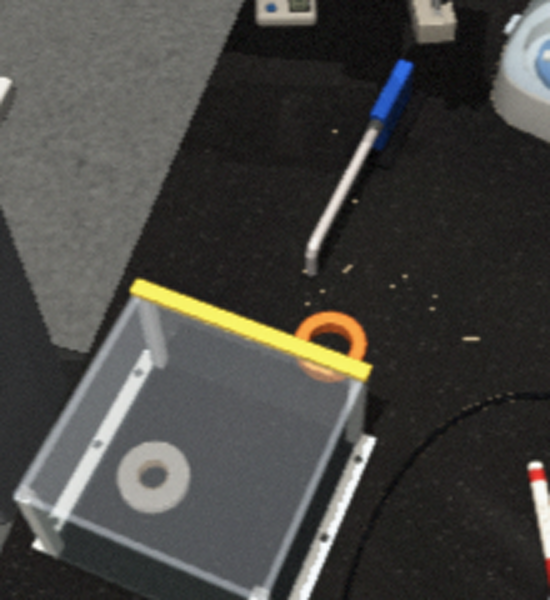

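The hook stands upright with its tip at (264,199), the ring lies flat at (272,229) in front of the guard, and the tape is unmoved at (201,281).

```bash
python3 -c "
from plant import ctrl
print(ctrl.sign_off())"
```

```text
the job is handed in; nothing more can be done
None
```

I handed the job in at about 14 s. The last picture showed the ring drawn out and lying flat about 167 mm in front of the guard's centre, the hook standing upright clear of the ring and the guard, and the tape unmoved; sign-off gave no verdict.

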